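Leak check at the test port

TASK

Get the bench ready and take a leak check: turn the regulator knob clockwise until its white pointer is within the green mark, slide the yellow lock fully home against the knob, then lift the orange leak probe out of its dock and press its brass tip lightly on the red dot of the leaning port's sprung pad, with the probe square to the pad. Press the pad part way in, not hard against its stop, and finish while still holding the probe there; do not put it down or let go. Leave the other things on the bench where they are.

Things in the scene. Friction and masses are not known exactly. Their poses are not given: they have to be found in the camera images.
- regulator: blue regulator box, 110 x 190 x 45 mm (x, y, z), fixed to the bench; origin at the centre of its underside, z up. The knob axis stands at its own (0, +45 mm), the yellow lock lies toward its own -y. Two aluminium guide strips run beside the lock, up to 52 mm above the bench.
- knob (a joint): angle of the black regulator knob on the box, rad, range 0 to 2.2, growing clockwise seen from above; at 0 the pointer looks along the regulator's own -x. It starts between 0 and 0.4, turns against light friction (0.03 N m) and stays where it is left.
- knob_axis (a point): point on the knob's axis at the height to grip it, 78 mm above the bench. The knob is an upright bar grip 46 mm long, 13 mm thick, its top 91 mm and its foot 56 mm above the bench, on a disc of 22 mm radius. The point's x axis runs along the bar (it turns with the knob); the pointer is on the -x end.
- knob_pointer (a point): end of the white pointer line at the top edge of one end of the bar, 23 mm from the knob axis and 91 mm above the bench; its own axes are those of knob_axis, so -x points the way the pointer shows.
- set_ring: flat grey ring of 40 mm radius under the knob, fixed to the box, with a green mark; origin on the knob axis, 45 mm above the bench. The green mark is centred along its own -x (26 to 38 mm from the axis), and is about 16 degrees wide. The mark lies 1.0 to 1.5 rad clockwise of the knob's zero.
- lock (a joint): travel of the yellow lock, m: 0 drawn back, 0.030 fully home, sliding along the regulator's own +y until its forked end surrounds the knob's disc. Friction 1.5 N, no spring. Starts at 0 to 0.006.
- lock_tab (a point): centre of the lock's upright yellow grip tab, 78 mm above the bench (moves with the lock). The tab is 14 mm (regulator x) by 22 mm (regulator y), from 54 to 90 mm above the bench. When home the tab stands 70 mm from the knob axis, drawn back 100 mm.
- dock: grey dock block, 54 x 54 x 48 mm high, on a black foot 90 x 54 x 6 mm, fixed to the bench; origin at the centre of its underside. A 22 mm round hole goes straight down through its middle and takes the probe's nose. It and the leaning port change places from run to run.
- probe: hand-held leak probe, 80 g, loose, standing nose down in the dock: an orange rectangular grip 22 mm (its x) by 30 mm (its y) over a tapering brass nose 42 mm long, 16 mm across above and 8 mm at the tip; 124 mm long overall. Origin at the middle of the tip, z from the tip up along the probe. In the dock the grip's lower end rests on the dock's top, so the origin is 6 mm above the bench and the grip spans 48 to 128 mm above the bench.
- probe_tip (a point): middle of the flat end of the brass tip; same axes as the probe.
- probe_grip (a point): point on the probe's axis to grip it, 98 mm from the tip and 24 mm below the end of the orange grip; same axes as the probe.
- port: test port, fixed to the bench: aluminium foot 90 x 80 x 12 mm with a dark column of 27 mm radius leaning 0.35 rad (20 degrees) from upright toward its own -x; origin at the centre of the underside of the foot.
- pad: white sprung pad on the end of the leaning column, a disc of 16 mm radius with a red ring and a red dot; origin at the middle of its outer face, about 78 mm above the bench; its z points straight out of the face (20 degrees from vertical, toward the port's own -x). It gives straight back along its axis by up to 14 mm against a spring of 0.5 N per mm: 3.5 N is half way, 7 N is its stop.
- pad_mark (a point): the red dot, at the middle of the pad's outer face (moves with the pad); its z points straight out of the face.
- jar: amber jar with a white cap, 44 mm wide, 59 mm high, at the back; a bystander; origin under its centre.
- dropper: dropper bottle with a black top, 33 mm wide, 102 mm high, at the back; a bystander; origin under its centre.
- med_box_b: small light blue carton, 29 x 83 x 47 mm, at the back; a bystander; origin under its centre.
- pen: dark blue penlight, 130 mm long, lying along y near the front edge; a bystander; origin under its centre.

How it is judged:
By the outcome, as a careful person would: the job done as asked, in the order asked, and still so for the second after the job is handed in, while the arm keeps its last pose, push and grip.
It also fails if it takes over 54 s, if anything falls off the work surface, if the arm or the gripper's body presses on something with over 40 N, if the wrist force passes 120 N, or if a joint passes its speed limit or range.

ROBOT

A 6-joint arm with a two-finger parallel gripper is mounted at the origin on a cart in front of the work surface, level with it; the furniture and walls round the work are solid. World frame = base frame: x ahead of the robot, y to its left, z up, the work surface at z = 0. Lengths are in m, angles in rad, forces in N, time in s.
With the tool pointing down it reaches from about 0.3 to 0.775 m from the base axis. Payload 14.6 kg.
Tool frame: the origin (TCP) lies on the centre line of the jaws, within the pads' length; the fingertips stand ctrl.tcp_to_tips ahead of it and the grasp point (between the pads) lies 2 mm behind it (ctrl.tcp_to_tips is the distance from the TCP to the fingertips, in m); z points along the fingers, y is the line along which they close (so a half turn about z gives the same grasp; the last joint's range is limited). The gripper opens to 94 mm and grips with 3 to 60 N. Pads are 16 mm wide; open, the fingers measure 119 mm over their backs; the gripper's body (75 mm by 177 mm) begins 78 mm behind the grasp point.
Start: joints at [1.109, 0.3, 1.521, -0, 1.321, -0.067], TCP at [0.212, 0.508, 0.222] pointing down, gripper open.
Joint ranges: [-3.03, 3.03], [-0.79, 2.21], [0.23, 2.52], [-1.04, 4.18], [0, 3.07], [-2.55, 2.55]. Speed limits (rad/s): [2.22, 2.22, 2.57, 3.14, 3.14, 3.14].

INTERFACE

Orientations are given as [roll, pitch, yaw] about the fixed x, y, z axes, in that order (R = Rz(yaw) Ry(pitch) Rx(roll)).
In Python, from station import telemetry, viewer, hand_in, ctrl gives the robot as it stands.
- The arm moves only by the tool step_arm, never from a script. Its argument "plan" is a list of rows, each an object of numbers: "dx", "dy", "dz": the shift along the tool's x, y, z scaled (see below); "rx", "ry", "rz": the turn, a rotation vector about the tool's x, y, z scaled (see below); "claw": the closure, from 0 (fully open) to 1 (shut). In form: [{"dx": .., "dy": .., "dz": .., "rx": .., "ry": .., "rz": .., "claw": ..}, ...]. A call has 1 to 10 rows; each row shifts and turns the commanded pose from where the row before left it, along the tool's axes as they then stand; what a row does not reach is not made up. The controller multiplies each number of a shift by 0.1 m and each number of a turn by 90 degrees. A row lasts 1/10 s, in which the tool goes at most 50 mm and 8.59 degrees, less where a joint would pass 70% of its speed; a pose out of reach is approached as far as the arm can. A call with a number of a shift or a turn outside -1 to 1 is refused whole. A call with a gripper value outside its range is refused whole. The fingers move at their own pace and stop on an object; "grip_force" is the grip in N (left out, the last holds). Time passes only in rows, so rows that do not move let the fingers close. It gives the time, the measured TCP pose, the force, the opening and the grip force at its end, in the units of the state.
- telemetry.get_obs(): the state, without advancing time (a new reading comes with each control period).
- viewer.camera(name): name is "scene" or "top" or "wrist"; returns a dict with "img" (480x640x3 uint8, red, green, blue), "z_map" (480x640 float32, m along the optical axis (not along the pixel's ray), 0 where there is no reading), "fx", "fy", "cx", "cy" (pixels), "R" (3x3) and "t" (3): a world point X has camera coordinates R X + t; the wrist camera has in their place "tool_from_camera" (4x4, takes a point from camera to tool coordinates, whose origin is the TCP and whose axes are the flange's). Camera axes: x right, y down, z forward; pixel columns grow to the right and rows downward; lengths in m; the calibration is good to about 2 mm. A picture is of the moment at which its call begins: read the wrist's pose just before it.
- hand_in(): hands the job in; it is judged then, once.
Trained networks look in a picture, given as the dict that the camera call returned (one of the last four; its "shot" number tells which), for a name from the list of things; names that differ only in an ending like _2 or _b are one class to them, and where a whole thing is asked for, a point or a joint stands for the part that bears it (a point fixed in the world has none). Each returns a list of dicts, best first, with "score" (0 to 1); they miss things now and then, are a little off and sometimes report something else, mostly with a low value. They report only what shows in the picture. A call takes as long as a camera call.
- viewer.recognise(target, picture): "rect" ([left, top, right, bottom] in pixels, round what is visible of it).
The state is a dict: "time_s": time; "qpos": joint angles; "joint_vel": joint speeds; "tau": joint torques, N m; "ee_pos": TCP position; "eef_rot": TCP orientation; "force": force on the tool from outside, world axes, zero at the start; "moment": the same for the moment, N m; "grip_width": finger opening in m; "grip_force": force on a finger pad.
Only numpy, scipy, OpenCV 4.12 (cv2) and the standard library are available. Lean on these libraries where they do the work, as an engineer would, in place of code of your own. Each camera call takes 0.05 s, during which the arm holds its last target. There are 200 camera calls.

## Working session

There is one attempt and no reset: what is moved stays moved. The work goes in short steps, Python scripts to look and compute and a tool call to move; the robot and the scene stay as the last step left them, time stands still between calls to the robot, and variables do not carry over. Pictures are saved under pics/ and viewed, at most 10 in all, crops included, and the job is handed in when it is done.

Besides the shell and the picture viewer there is one more tool, called after ">>>" as a command line: name --argument value ..., lists and objects as JSON in quotes. step_arm: Moves the arm, as the interface text tells. Shifts and turns lie within -1 to 1; 1 stands for 0.1 m of shift or 90 degrees of turn. Its arguments: {"type":"object","properties":{"plan":{"type":"array"},"grip_force":{"type":"number"}},"required":["plan"]}

```bash
ls; mkdir -p pics
cat > h.py <<'E'
import numpy as np, cv2
from station import telemetry, viewer, ctrl
from scipy.spatial.transform import Rotation as Ro
def shot(n):
    return viewer.camera(n)
def world(c):
    v,u=np.mgrid[0:480,0:640]; z=c['z_map']
    P=np.stack([(u-c['cx'])/c['fx']*z,(v-c['cy'])/c['fy']*z,z],-1)
    W=(P-c['t'])@c['R']   # R^T (P-t)
    W[z==0]=np.nan
    return W
E
python3 - <<'E'
from h import *
print(telemetry.get_obs()); print(ctrl.tcp_to_tips)
for n in ['top','scene']:
    c=shot(n); cv2.imwrite(f'pics/{n}1.png',c['img'][:,:,::-1]); W=world(c); np.savez(f'{n}1.npz',img=c['img'],W=W)
    print(n,c['fx'],c['R'].round(3).tolist(),np.round(c['t'],3))
    for t in ['regulator','knob','set_ring','lock','dock','probe','port','pad']:
        r=viewer.recognise(t,c)[:1]
        for d in r:
            b=np.array(d['rect']).astype(int); m=W[b[1]:b[3]+1,b[0]:b[2]+1].reshape(-1,3)
            print(t,round(d['score'],2),b,np.nanmedian(m,0).round(3))
E
```

```text
pics
{'time_s': 0.0, 'qpos': array([ 1.10938272e+00,  3.00480683e-01,  1.52161161e+00,  3.46206321e-05,
        1.32070821e+00, -6.66149832e-02]), 'joint_vel': array([ 0.00108351,  0.00121119, -0.00048688, -0.00025276,  0.00047314,
        0.00040932]), 'tau': array([-7.10666809e-04, -5.31784666e+01, -3.52735770e+01,  7.07986252e-02,
        2.43898766e-02, -5.03134046e-06]), 'ee_pos': array([0.21142989, 0.50745877, 0.22186815]), 'eef_rot': array([-3.14038972e+00, -1.13860016e-04,  2.74678537e+00]), 'force': array([-0.28733199,  0.543147  ,  0.22115988]), 'moment': array([ 0.01773264, -0.01145203, -0.00944078]), 'grip_force': 0.0, 'grip_width': 0.09415255211812164}
0.017
top 588.5593566147558 [[0.024, -1.0, -0.002], [-0.99, -0.023, -0.138], [0.138, 0.005, -0.99]] [-0.16   0.58   1.072]
regulator 0.63 [338 218 445 291] [ 0.537 -0.294  0.046]
knob 0.88 [355 239 380 267] [ 0.537 -0.245  0.055]
set_ring 0.55 [346 234 388 276] [ 0.535 -0.245  0.047]
lock 0.78 [381 239 429 275] [ 0.532 -0.316  0.054]
dock 0.96 [230 263 268 316] [ 0.465 -0.03   0.008]
probe 0.74 [230 279 256 294] [ 0.469 -0.027  0.124]
port 0.92 [218 177 259 228] [ 0.629 -0.003  0.014]
pad 0.53 [227 192 246 209] [ 0.628 -0.003  0.076]
scene 523.2816494062399 [[0.879, -0.477, 0.019], [-0.189, -0.383, -0.904], [0.438, 0.791, -0.427]] [-0.586  0.117  0.933]
regulator 0.72 [284 252 385 348] [ 0.524 -0.312  0.02 ]
knob 0.66 [306 254 336 282] [ 0.531 -0.253  0.06 ]
set_ring 0.71 [299 265 342 288] [ 0.526 -0.257  0.048]
lock 0.58 [314 276 366 311] [ 0.526 -0.334  0.052]
dock 0.61 [221 231 268 264] [ 0.467 -0.038  0.005]
probe 0.63 [237 198 245 239] [ 0.464 -0.034  0.088]
port 0.69 [224 289 256 336] [ 0.379 -0.229 -0.001]
pad 0.69 [301 203 311 216] [ 0.63  -0.002  0.071]
```

Run:
```python
from h import *
d=np.load('top1.npz'); im=d['img'][160:340,200:460,::-1]
cv2.imwrite('pics/c1.png',cv2.resize(im,None,fx=3,fy=3,interpolation=cv2.INTER_CUBIC))
```

```text
(no output)
```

View pics/c1.png

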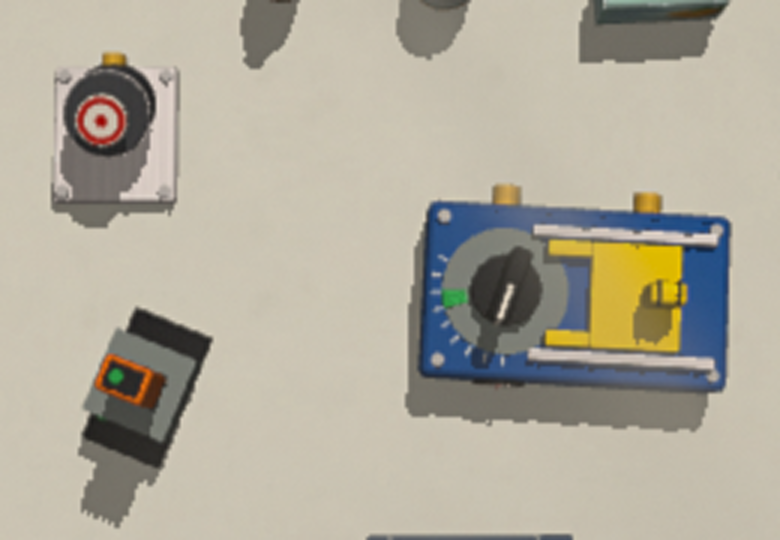

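View pics/scene1.png

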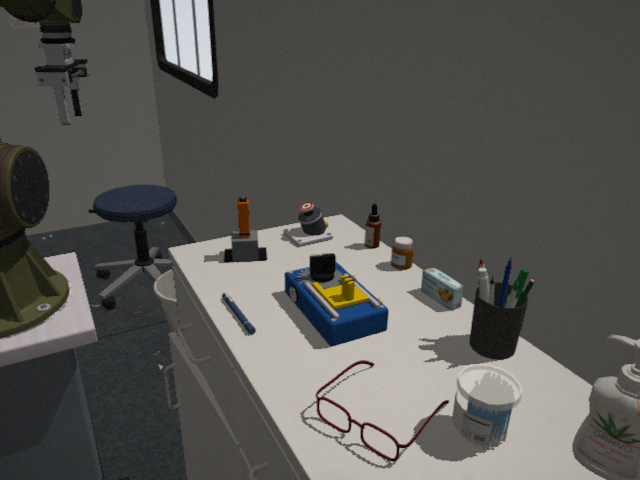

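```bash
cat > meas.py <<'E'
from h import *
def rect(p):
    (c,s,a)=cv2.minAreaRect(p[:,:2].astype(np.float32)*1000); return np.round(c,1),np.round(s,1),round(a,1)
def meas(img,W):
    hsv=cv2.cvtColor(np.ascontiguousarray(img),cv2.COLOR_RGB2HSV); H,S,V=[hsv[...,i].astype(int) for i in range(3)]
    x,y,z=W[...,0],W[...,1],W[...,2]
    box=lambda a,b,r:(abs(x-a)<r)&(abs(y-b)<r)
    R=box(.537,-.294,.13)
    def pr(n,m,extra=None):
        p=W[m]; 
        if len(p)<8: print(n,'few',len(p)); return None
        print(n,len(p),'mean',(p.mean(0)*1000).round(1),'rect',*rect(p)); return p
    blue=R&(H>100)&(H<125)&(S>120)&(abs(z-.045)<.006); pr('blue',blue)
    pr('tab',R&(H>20)&(H<35)&(S>120)&(z>.084))
    pr('yelplate',R&(H>20)&(H<35)&(S>120)&(z<.06))
    pr('knobtop',R&(z>.086)&(V<90)|R&(z>.087)&(S<60)&(y>-.285))
    pr('white',R&(z>.086)&(S<60)&(V>140)&(y>-.285))
    pr('green',R&(H>40)&(H<85)&(S>100))
    pr('ring',R&(S<60)&(abs(z-.045)<.005)&(V>60)&(V<180)&(y>-.285))
    D=box(.467,-.03,.07)
    pr('orangetop',D&(z>.123)); pr('docktop',D&(abs(z-.048)<.004)); pr('foot',D&(z<.008)&(V<60)&(z>.003))
    Q=box(.629,-.003,.07)
    red=Q&((H<8)|(H>172))&(S>130)&(z>.06)
    p=pr('red',red)
    pad=cv2.morphologyEx(red.astype(np.uint8),cv2.MORPH_CLOSE,np.ones((9,9)))>0
    p=W[pad&(z>.06)]
    if len(p)>10:
        c=p.mean(0);n=np.linalg.svd(p-c)[2][2];n*=np.sign(n[2]);print('pad',(c*1000).round(1),'n',n.round(3),'tilt',np.degrees(np.arccos(n[2])).round(1),'az',np.degrees(np.arctan2(n[1],n[0])).round(1))
    pr('portfoot',Q&(abs(z-.012)<.003))
E
python3 - <<'E'
from meas import *
d=np.load('top1.npz'); meas(d['img'],d['W'])
E
```

```text
blue 1422 mean [ 533.6 -292.4   45.2] rect [ 531.  -292.9] [188.2 106.7] 88.5
tab 92 mean [ 529.8 -341.6   89.9] rect [ 530.1 -341.8] [14.2 21.4] 0.1
yelplate 1112 mean [ 531.3 -321.2   54.8] rect [ 548.3 -316.9] [ 84.  102.1] 87.4
knobtop 190 mean [ 532.9 -251.3   91. ] rect [ 538.3 -290.9] [ 42.6 114.5] 6.4
white 20 mean [ 522.5 -244.8   92.4] rect [ 522.4 -244.9] [ 2.8 19.1] 72.7
green 39 mean [ 527.3 -216.2   47.5] rect [ 528.  -216.6] [ 9.7 14.9] 16.7
ring 912 mean [ 533.4 -247.7   46.1] rect [ 532.7 -243.7] [113.1  82.2] 1.4
orangetop 222 mean [469.2 -24.3 129.6] rect [469.5 -23.7] [29.8 21.9] 68.4
docktop 550 mean [469.  -26.6  48.5] rect [469.5 -23.5] [54.4 54.1] 69.3
foot 298 mean [468.  -23.5   6.1] rect [468.7 -23.9] [51.4 87.7] 69.9
red 93 mean [627.9   3.   78.9] rect [628.2   2.2] [27.9 25.4] 88.1
pad [628.    2.8  78.9] n [-0.368  0.005  0.93 ] tilt 21.6 az 179.3
portfoot 892 mean [ 6.21e+02 -2.00e-01  1.23e+01] rect [632.1   2.9] [90.2 78.9] 2.0
```

```bash
cat >> h.py <<'E'
def go(pos,R=None,step=.045,o=None):
    """translation in present tool axes (units of 0.1 m), then turn (units of 90 deg)"""
    o=o or telemetry.get_obs(); Rc=Ro.from_euler('xyz',o['eef_rot'])
    d=Rc.inv().apply(np.array(pos)-o['ee_pos']); n=int(np.ceil(np.linalg.norm(d)/step-1e-6)) or 1
    print('shift total mm',(d*1000).round(1),'rows',n,'each',(d/n*10).round(4))
    if R is not None:
        rv=(Rc.inv()*R).as_rotvec(); m=int(np.ceil(np.degrees(np.linalg.norm(rv))/8.5)) or 1
        print('turn deg',np.degrees(rv).round(2),'rows',m,'each',(rv/m/(np.pi/2)).round(4))
def down(yaw): return Ro.from_euler('xyz',[np.pi,0,np.radians(yaw)])
E
python3 -c "
from h import *
go([.532,-.248,.222],down(162.5))"
```

```text
shift total mm [-5.864e+02 -5.743e+02  4.000e-01] rows 19 each [-3.087e-01 -3.023e-01  2.000e-04]
turn deg [ 0.    0.   -5.12] rows 1 each [ 0.      0.     -0.0569]
```

>>> step_arm --plan '[{"dx": -0.31, "dy": -0.3}, {"dx": -0.31, "dy": -0.3}, {"dx": -0.31, "dy": -0.3}, {"dx": -0.31, "dy": -0.3}, {"dx": -0.31, "dy": -0.3}, {"dx": -0.31, "dy": -0.3}, {"dx": -0.31, "dy": -0.3}, {"dx": -0.31, "dy": -0.3}, {"dx": -0.31, "dy": -0.3}, {"dx": -0.31, "dy": -0.3}]'

```text
$.plan[0]: bad value
```

>>> step_arm --plan '[{"dx": -0.31, "dy": -0.3}, {"dx": -0.31, "dy": -0.3}, {"dx": -0.31, "dy": -0.3}, {"dx": -0.31, "dy": -0.3}, {"dx": -0.31, "dy": -0.3}, {"dx": -0.31, "dy": -0.3}, {"dx": -0.31, "dy": -0.3}, {"dx": -0.31, "dy": -0.3}, {"dx": -0.28, "dy": -0.34}, {"rz": -0.057}, {}]'

```text
$.plan[0]: bad value
```

Rows need all fields.

>>> step_arm --plan '[{"dx": -0.31, "dy": -0.3, "dz": 0, "rx": 0, "ry": 0, "rz": 0, "claw": 0}, {"dx": -0.31, "dy": -0.3, "dz": 0, "rx": 0, "ry": 0, "rz": 0, "claw": 0}, {"dx": -0.31, "dy": -0.3, "dz": 0, "rx": 0, "ry": 0, "rz": 0, "claw": 0}, {"dx": -0.31, "dy": -0.3, "dz": 0, "rx": 0, "ry": 0, "rz": 0, "claw": 0}, {"dx": -0.31, "dy": -0.3, "dz": 0, "rx": 0, "ry": 0, "rz": 0, "claw": 0}, {"dx": -0.31, "dy": -0.3, "dz": 0, "rx": 0, "ry": 0, "rz": 0, "claw": 0}, {"dx": -0.31, "dy": -0.3, "dz": 0, "rx": 0, "ry": 0, "rz": 0, "claw": 0}, {"dx": -0.31, "dy": -0.3, "dz": 0, "rx": 0, "ry": 0, "rz": 0, "claw": 0}, {"dx": -0.31, "dy": -0.3, "dz": 0, "rx": 0, "ry": 0, "rz": 0, "claw": 0}, {"dx": -0.31, "dy": -0.3, "dz": 0, "rx": 0, "ry": 0, "rz": 0, "claw": 0}]'

```text
time_s: 1.9
ee_pos: [0.3827, 0.1098, 0.2228]
eef_rot: [3.141, 0.001, 2.747]
force: [0.1, 0.6, 0.2]
grip_width: 0.0942
grip_force: 0.0
```

>>> step_arm --plan '[{"dx": -0.31, "dy": -0.3, "dz": 0, "rx": 0, "ry": 0, "rz": 0, "claw": 0}, {"dx": -0.31, "dy": -0.3, "dz": 0, "rx": 0, "ry": 0, "rz": 0, "claw": 0}, {"dx": -0.31, "dy": -0.3, "dz": 0, "rx": 0, "ry": 0, "rz": 0, "claw": 0}, {"dx": -0.31, "dy": -0.3, "dz": 0, "rx": 0, "ry": 0, "rz": 0, "claw": 0}, {"dx": -0.31, "dy": -0.3, "dz": 0, "rx": 0, "ry": 0, "rz": 0, "claw": 0}, {"dx": -0.31, "dy": -0.3, "dz": 0, "rx": 0, "ry": 0, "rz": 0, "claw": 0}, {"dx": -0.31, "dy": -0.3, "dz": 0, "rx": 0, "ry": 0, "rz": 0, "claw": 0}, {"dx": -0.31, "dy": -0.3, "dz": 0, "rx": 0, "ry": 0, "rz": 0, "claw": 0}, {"dx": -0.28, "dy": -0.34, "dz": 0, "rx": 0, "ry": 0, "rz": -0.057, "claw": 0}, {"dx": 0, "dy": 0, "dz": 0, "rx": 0, "ry": 0, "rz": 0, "claw": 0}]'

```text
time_s: 2.9
ee_pos: [0.5319, -0.2515, 0.2214]
eef_rot: [-3.141, -0.001, 2.836]
force: [-0.2, -0.3, 0.8]
grip_width: 0.094
grip_force: 0.0
```

```bash
cat >> h.py <<'E'
def wworld(c,o):
    v,u=np.mgrid[0:480,0:640]; z=c['z_map']
    P=np.stack([(u-c['cx'])/c['fx']*z,(v-c['cy'])/c['fy']*z,z],-1)
    T=np.array(c['tool_from_camera']); W=(P@T[:3,:3].T+T[:3,3])@Ro.from_euler('xyz',o['eef_rot']).as_matrix().T+o['ee_pos']
    W[z==0]=np.nan
    return W
E
cat > w.py <<'E'
import sys
from meas import *
o=telemetry.get_obs(); c=shot('wrist'); W=wworld(c,o)
print(o['time_s'],o['ee_pos'].round(4),np.degrees(o['eef_rot']).round(2),o['force'].round(2),o['qpos'].round(2))
np.savez(sys.argv[1]+'.npz',img=c['img'],W=W); cv2.imwrite(f'pics/{sys.argv[1]}.png',c['img'][:,:,::-1])
meas(c['img'],W)
E
python3 w.py w1
```

```text
2.9 [ 0.5319 -0.2515  0.2214] [-1.7998e+02 -5.0000e-02  1.6250e+02] [-0.15 -0.26  0.76] [-0.5   0.39  1.41 -0.    1.35 -1.77]
blue 63 mean [ 494.6 -230.2   46.2] rect [ 493.9 -231. ] [53.8 16.5] 64.0
tab 370 mean [ 527.  -322.3  123.9] rect [ 511.8 -269.8] [ 45.9 164.4] 1.8
yelplate 4261 mean [ 527.2 -318.7   56. ] rect [ 529.4 -314.4] [82.  65.8] 88.2
knobtop 63376 mean [ 511.7 -244.   304. ] rect [ 519.7 -258.6] [180.1  65.9] 79.4
white 91 mean [ 521.6 -244.1   93.9] rect [ 532.1 -227.5] [47.2 20.8] 56.3
green 127 mean [ 526.4 -216.    48.3] rect [ 526.4 -216.2] [ 8.  13.7] 6.8
ring 4169 mean [ 527.  -243.8   46.7] rect [ 530.2 -241.7] [ 88.1 113. ] 89.1
orangetop 1141 mean [466.2 -32.8 128.8] rect [466.3 -28.5] [21.4 22.3] 69.6
docktop 3142 mean [467.4 -30.5  48.9] rect [467.9 -23.7] [55.6 54.5] 69.4
foot 1425 mean [470.5 -28.2   6.9] rect [466.9 -24.3] [52.9 88.3] 69.1
red 157 mean [624.7  -3.3  78.1] rect [624.7  -3.1] [15.4 25.3] 68.7
pad [624.9  -3.4  78.2] n [-0.339 -0.01   0.941] tilt 19.8 az -178.4
portfoot 3950 mean [614.8  -4.9  12.7] rect [630.9   2.6] [90.8 80.6] 1.5
```

View pics/w1.png

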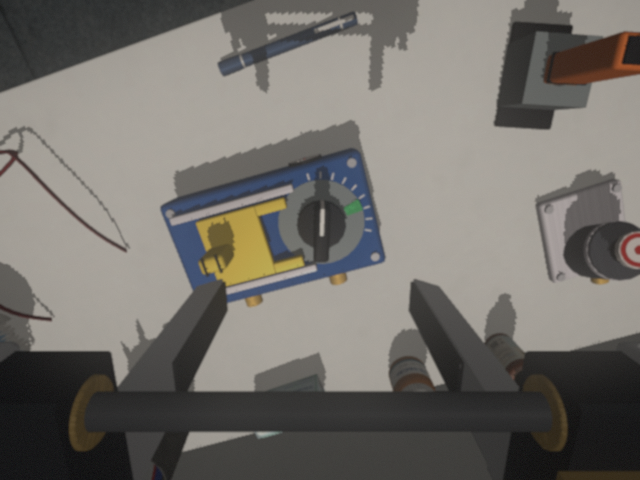

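>>> step_arm --plan '[{"dx": 0.015, "dy": 0.034, "dz": 0.4, "rx": 0, "ry": 0, "rz": 0, "claw": 0}, {"dx": 0, "dy": 0, "dz": 0.4, "rx": 0, "ry": 0, "rz": 0, "claw": 0}, {"dx": 0, "dy": 0, "dz": 0.4, "rx": 0, "ry": 0, "rz": 0, "claw": 0.3}, {"dx": 0, "dy": 0, "dz": 0.23, "rx": 0, "ry": 0, "rz": 0, "claw": 0.5}, {"dx": 0, "dy": 0, "dz": 0, "rx": 0, "ry": 0, "rz": 0, "claw": 1}, {"dx": 0, "dy": 0, "dz": 0, "rx": 0, "ry": 0, "rz": 0, "claw": 1}, {"dx": 0, "dy": 0, "dz": 0, "rx": 0, "ry": 0, "rz": 0, "claw": 1}, {"dx": 0, "dy": 0, "dz": 0, "rx": 0, "ry": 0, "rz": 0, "claw": 1}]' --grip_force 12

```text
time_s: 3.75
ee_pos: [0.5319, -0.244, 0.0811]
eef_rot: [-3.141, 0.002, 2.836]
force: [0.1, -0.5, 0.2]
grip_width: 0.0496
grip_force: 0.0
```

>>> step_arm --plan '[{"dx": -0.01, "dy": -0.035, "dz": 0.02, "rx": 0, "ry": 0, "rz": 0, "claw": 1}, {"dx": 0, "dy": 0, "dz": 0, "rx": 0, "ry": 0, "rz": 0, "claw": 1}, {"dx": 0, "dy": 0, "dz": 0, "rx": 0, "ry": 0, "rz": 0, "claw": 1}, {"dx": 0, "dy": 0, "dz": 0, "rx": 0, "ry": 0, "rz": 0, "claw": 1}, {"dx": 0, "dy": 0, "dz": 0, "rx": 0, "ry": 0, "rz": 0, "claw": 1}, {"dx": 0, "dy": 0, "dz": 0, "rx": 0, "ry": 0, "rz": 0, "claw": 1}]'

```text
time_s: 4.35
ee_pos: [0.5311, -0.2481, 0.0775]
eef_rot: [-3.141, 0.0, 2.836]
force: [-1.0, -5.0, -0.4]
grip_width: 0.0128
grip_force: 12.0
```

>>> step_arm --plan '[{"dx": 0, "dy": -0.01, "dz": 0, "rx": 0, "ry": 0, "rz": 0.06, "claw": 1}, {"dx": 0, "dy": 0, "dz": 0, "rx": 0, "ry": 0, "rz": 0.075, "claw": 1}, {"dx": 0, "dy": 0, "dz": 0, "rx": 0, "ry": 0, "rz": 0.075, "claw": 1}, {"dx": 0, "dy": 0, "dz": 0, "rx": 0, "ry": 0, "rz": 0.075, "claw": 1}, {"dx": 0, "dy": 0, "dz": 0, "rx": 0, "ry": 0, "rz": 0.075, "claw": 1}, {"dx": 0, "dy": 0, "dz": 0, "rx": 0, "ry": 0, "rz": 0.075, "claw": 1}, {"dx": 0, "dy": 0, "dz": 0, "rx": 0, "ry": 0, "rz": 0.075, "claw": 1}, {"dx": 0, "dy": 0, "dz": 0, "rx": 0, "ry": 0, "rz": 0.075, "claw": 1}, {"dx": 0, "dy": 0, "dz": 0, "rx": 0, "ry": 0, "rz": 0.075, "claw": 1}, {"dx": 0, "dy": 0, "dz": 0, "rx": 0, "ry": 0, "rz": 0.062, "claw": 1}]'

```text
time_s: 5.35
ee_pos: [0.5323, -0.2472, 0.0776]
eef_rot: [3.139, -0.001, 1.698]
force: [11.2, 7.5, -3.7]
grip_width: 0.0128
grip_force: 12.0
```

>>> step_arm --plan '[{"dx": 0, "dy": 0, "dz": 0, "rx": 0, "ry": 0, "rz": 0, "claw": 1}, {"dx": 0, "dy": 0, "dz": 0, "rx": 0, "ry": 0, "rz": 0, "claw": 1}]'

```text
time_s: 5.55
ee_pos: [0.5323, -0.2472, 0.0776]
eef_rot: [3.139, -0.001, 1.702]
force: [10.1, 7.4, -2.7]
grip_width: 0.0127
grip_force: 12.0
```

>>> step_arm --plan '[{"dx": 0, "dy": 0, "dz": 0, "rx": 0, "ry": 0, "rz": 0, "claw": 0.3}, {"dx": 0, "dy": 0, "dz": 0, "rx": 0, "ry": 0, "rz": 0, "claw": 0.3}, {"dx": 0, "dy": 0, "dz": -0.3, "rx": 0, "ry": 0, "rz": 0, "claw": 0.3}, {"dx": 0, "dy": 0, "dz": -0.4, "rx": 0, "ry": 0, "rz": 0, "claw": 0.3}, {"dx": 0, "dy": 0, "dz": -0.2, "rx": 0, "ry": 0, "rz": 0.05, "claw": 0.3}, {"dx": -0.3, "dy": 0, "dz": 0, "rx": 0, "ry": 0, "rz": 0.05, "claw": 0.3}, {"dx": -0.32, "dy": 0, "dz": 0, "rx": 0, "ry": 0, "rz": 0, "claw": 0.3}, {"dx": -0.32, "dy": 0, "dz": 0, "rx": 0, "ry": 0, "rz": 0, "claw": 0.3}, {"dx": 0, "dy": 0, "dz": 0, "rx": 0, "ry": 0, "rz": 0, "claw": 0.3}, {"dx": 0, "dy": 0, "dz": 0, "rx": 0, "ry": 0, "rz": 0, "claw": 0.3}]'

```text
time_s: 6.55
ee_pos: [0.5304, -0.3427, 0.1671]
eef_rot: [-3.141, -0.0, 1.544]
force: [-0.9, 0.6, -0.5]
grip_width: 0.0659
grip_force: 0.0
```

```bash
python3 w.py w2
python3 - <<'E'
from meas import *
import cv2
go([.530,-.3415,.079],down(88.5))
E
```

```text
6.55 [ 0.5304 -0.3427  0.1671] [-1.7997e+02 -3.0000e-02  8.8460e+01] [-0.89  0.57 -0.45] [-0.63  0.53  1.33  0.    1.28 -0.6 ]
blue 838 mean [ 493.7 -240.9   46.2] rect [ 520.5 -237.9] [94.4 72.1] 39.3
tab 503 mean [ 529.  -339.6   93.6] rect [ 538.8 -336.4] [33.9 87.5] 83.3
yelplate 6732 mean [ 529.7 -319.1   56.1] rect [ 530.2 -314.4] [82.1 66.7] 88.2
knobtop 65548 mean [ 531.2 -317.3  254.7] rect [ 524.7 -319.5] [136.9 141.8] 40.8
white 217 mean [ 530.3 -236.3   92.6] rect [ 530.3 -236.3] [ 3.1 22.5] 7.5
green 188 mean [ 526.2 -213.9   48.4] rect [ 526.5 -214.2] [8.8 9.8] 13.3
ring 7564 mean [ 530.9 -243.7   46.8] rect [ 530.4 -242.3] [ 88.4 113.1] 88.1
orangetop few 0
docktop few 0
foot few 0
red few 0
portfoot few 0
shift total mm [ 0.5 -0.7 88.2] rows 2 each [ 0.0024 -0.0033  0.4411]
turn deg [-0.02 -0.02  0.02] rows 1 each [-0.0003 -0.0002  0.0002]
```

View pics/w2.png

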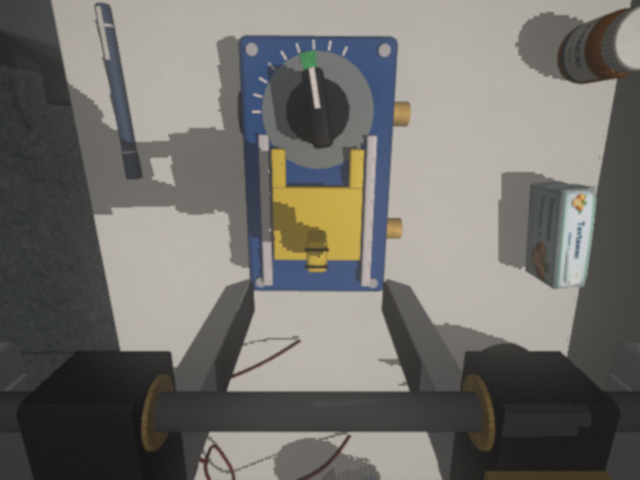

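>>> step_arm --plan '[{"dx": 0, "dy": -0.006, "dz": 0.4, "rx": 0, "ry": 0, "rz": 0, "claw": 0.3}, {"dx": 0, "dy": 0, "dz": 0.48, "rx": 0, "ry": 0, "rz": 0, "claw": 0.4}, {"dx": 0, "dy": 0, "dz": 0, "rx": 0, "ry": 0, "rz": 0, "claw": 1}, {"dx": 0, "dy": 0, "dz": 0, "rx": 0, "ry": 0, "rz": 0, "claw": 1}, {"dx": 0, "dy": 0, "dz": 0, "rx": 0, "ry": 0, "rz": 0, "claw": 1}, {"dx": 0, "dy": 0, "dz": 0, "rx": 0, "ry": 0, "rz": 0, "claw": 1}, {"dx": 0, "dy": 0, "dz": 0, "rx": 0, "ry": 0, "rz": 0, "claw": 1}]' --grip_force 15

```text
time_s: 7.3
ee_pos: [0.5304, -0.3424, 0.0803]
eef_rot: [3.141, 0.001, 1.545]
force: [0.1, 0.3, -0.6]
grip_width: 0.0211
grip_force: 0.0
```

>>> step_arm --plan '[{"dx": 0.05, "dy": 0, "dz": 0, "rx": 0, "ry": 0, "rz": 0, "claw": 1}, {"dx": 0.08, "dy": 0, "dz": 0, "rx": 0, "ry": 0, "rz": 0, "claw": 1}, {"dx": 0.07, "dy": 0, "dz": 0, "rx": 0, "ry": 0, "rz": 0, "claw": 1}, {"dx": 0.03, "dy": 0, "dz": 0, "rx": 0, "ry": 0, "rz": 0, "claw": 1}, {"dx": 0, "dy": 0, "dz": 0, "rx": 0, "ry": 0, "rz": 0, "claw": 1}]'

```text
time_s: 7.8
ee_pos: [0.5305, -0.3188, 0.08]
eef_rot: [-3.141, -0.0, 1.545]
force: [-5.9, 1.8, 7.0]
grip_width: 0.0141
grip_force: 15.0
```

>>> step_arm --plan '[{"dx": 0.02, "dy": 0, "dz": 0, "rx": 0, "ry": 0, "rz": 0, "claw": 1}, {"dx": 0.02, "dy": 0, "dz": 0, "rx": 0, "ry": 0, "rz": 0, "claw": 1}, {"dx": 0, "dy": 0, "dz": 0, "rx": 0, "ry": 0, "rz": 0, "claw": 1}]'

```text
time_s: 8.1
ee_pos: [0.5305, -0.3157, 0.08]
eef_rot: [-3.141, 0.001, 1.545]
force: [-5.7, -2.8, 4.3]
grip_width: 0.0137
grip_force: 15.0
```

>>> step_arm --plan '[{"dx": 0.02, "dy": 0, "dz": 0, "rx": 0, "ry": 0, "rz": 0, "claw": 1}, {"dx": 0, "dy": 0, "dz": 0, "rx": 0, "ry": 0, "rz": 0, "claw": 1}]'

```text
time_s: 8.3
ee_pos: [0.5305, -0.3152, 0.08]
eef_rot: [3.141, 0.004, 1.545]
force: [-5.3, -14.3, -0.3]
grip_width: 0.0139
grip_force: 15.0
```

>>> step_arm --plan '[{"dx": 0, "dy": 0, "dz": 0, "rx": 0, "ry": 0, "rz": 0, "claw": 0.3}, {"dx": 0, "dy": 0, "dz": 0, "rx": 0, "ry": 0, "rz": 0, "claw": 0.3}, {"dx": 0, "dy": 0, "dz": -0.2, "rx": 0, "ry": 0, "rz": 0, "claw": 0.3}, {"dx": 0, "dy": 0, "dz": -0.4, "rx": 0, "ry": 0, "rz": 0, "claw": 0.3}, {"dx": 0, "dy": 0, "dz": -0.45, "rx": 0, "ry": 0, "rz": 0, "claw": 0.3}, {"dx": 0, "dy": 0, "dz": -0.45, "rx": 0, "ry": 0, "rz": 0, "claw": 0.3}, {"dx": 0, "dy": 0, "dz": 0, "rx": 0, "ry": 0, "rz": 0, "claw": 0}, {"dx": 0, "dy": 0, "dz": 0, "rx": 0, "ry": 0, "rz": 0, "claw": 0}]'

```text
time_s: 9.1
ee_pos: [0.5312, -0.3131, 0.2299]
eef_rot: [3.14, 0.001, 1.546]
force: [0.6, 1.2, -0.8]
grip_width: 0.0749
grip_force: 0.0
```

```bash
python3 w.py w3
python3 - <<'E'
from meas import *
import cv2
go([.468,-.024,.23],down(69))
E
```

```text
9.1 [ 0.5312 -0.3131  0.2299] [1.7993e+02 3.0000e-02 8.8550e+01] [ 0.63  1.17 -0.75] [-0.59  0.44  1.31  0.    1.39 -0.57]
blue few 6
tab 343 mean [ 529.6 -314.3   96.8] rect [ 540.4 -290.9] [81.4 56.6] 30.0
yelplate 4577 mean [ 530.2 -295.4   56.1] rect [ 530.8 -290.2] [81.8 66.5] 88.1
knobtop 64134 mean [ 531.7 -288.6  318.2] rect [ 531.3 -275.2] [152.1 100.4] 2.4
white 126 mean [ 530.3 -236.6   92.8] rect [ 530.3 -236.6] [ 3.2 21.9] 7.5
green 147 mean [ 526.5 -215.9   48.4] rect [ 526.3 -216.3] [ 8.1 13.2] 5.1
ring 3653 mean [ 529.9 -235.    46.6] rect [ 530.1 -242.1] [ 88.3 113. ] 88.5
orangetop few 0
docktop few 0
foot few 0
red few 0
portfoot few 0
shift total mm [287.2 -70.1  -1.2] rows 7 each [ 0.4103 -0.1001 -0.0018]
turn deg [-0.06 -0.03 19.55] rows 3 each [-0.0002 -0.0001  0.0724]
```

View pics/w3.png

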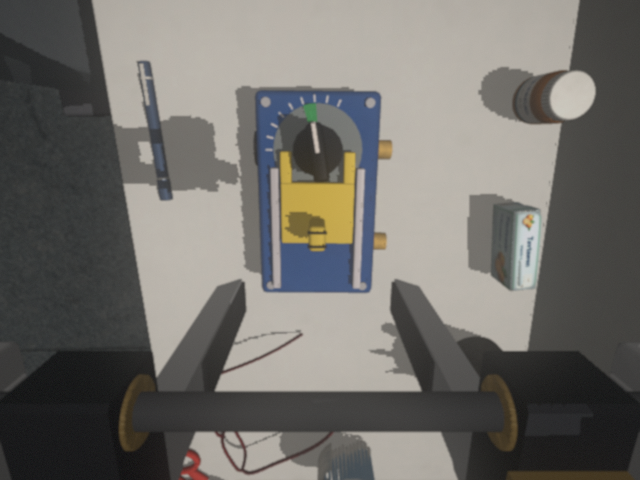

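>>> step_arm --plan '[{"dx": 0.4, "dy": -0.1, "dz": 0, "rx": 0, "ry": 0, "rz": 0, "claw": 0}, {"dx": 0.4, "dy": -0.1, "dz": 0, "rx": 0, "ry": 0, "rz": 0, "claw": 0}, {"dx": 0.4, "dy": -0.1, "dz": 0, "rx": 0, "ry": 0, "rz": 0, "claw": 0}, {"dx": 0.4, "dy": 0.2, "dz": 0, "rx": 0, "ry": 0, "rz": 0, "claw": 0}, {"dx": 0, "dy": 0, "dz": 0, "rx": 0, "ry": 0, "rz": 0.08, "claw": 0}, {"dx": 0, "dy": 0, "dz": 0, "rx": 0, "ry": 0, "rz": 0.08, "claw": 0}, {"dx": 0, "dy": 0, "dz": 0, "rx": 0, "ry": 0, "rz": 0.057, "claw": 0}, {"dx": 0, "dy": 0, "dz": 0, "rx": 0, "ry": 0, "rz": 0, "claw": 0}, {"dx": 0, "dy": 0, "dz": 0, "rx": 0, "ry": 0, "rz": 0, "claw": 0}]'

```text
time_s: 10.05
ee_pos: [0.5248, -0.153, 0.2283]
eef_rot: [-3.14, -0.0, 1.207]
force: [0.5, -0.3, -1.0]
grip_width: 0.0943
grip_force: 0.0
```

```bash
python3 w.py w4
python3 - <<'E'
from meas import *
go([.468,-.024,.23],down(69))
E
```

```text
10.05 [ 0.5248 -0.153   0.2283] [-179.89   -0.     69.16] [ 0.47 -0.31 -1.02] [-0.35  0.29  1.52  0.    1.33  0.01]
blue 290 mean [ 570.9 -350.1   46.1] rect [ 576.8 -311.7] [111.5  47. ] 69.7
tab 209 mean [ 530.7 -302.2   89.9] rect [ 531.9 -287.2] [63.7 14.7] 86.4
yelplate 3152 mean [ 530.9 -295.6   56.1] rect [ 530.8 -290.6] [84.3 66.1] 88.3
knobtop 4665 mean [ 564.2 -181.5  252.9] rect [ 541.2 -235.6] [161.1  38.8] 72.8
white 87 mean [ 535.3 -228.8  121.4] rect [ 543.8 -209.9] [77.2 12.8] 63.1
green 108 mean [ 526.7 -215.9   48.4] rect [ 526.5 -216.3] [ 8.2 14.3] 6.1
ring 2644 mean [ 529.8 -232.8   46.7] rect [ 530.5 -241.5] [ 88.3 113.2] 88.6
orangetop 3303 mean [472.6 -60.5 223.7] rect [468.6 -53.4] [28.8 93.2] 0.0
docktop 2368 mean [475.6 -27.4  49.2] rect [468.1 -22.9] [53.3 54.5] 69.2
foot few 0
red 86 mean [622.8  -7.5  77.7] rect [622.6  -7.3] [ 3.6 16.2] 64.4
pad [622.8  -7.3  77.8] n [-0.339  0.018  0.941] tilt 19.8 az 176.9
portfoot 4008 mean [617.  -13.7  12.9] rect [630.9  -3.6] [89.9 66.8] 1.5
shift total mm [100.4 -99.1  -1.3] rows 4 each [ 0.2511 -0.2477 -0.0032]
turn deg [-0.08  0.    0.15] rows 1 each [-0.0009  0.      0.0016]
```

View pics/w4.png

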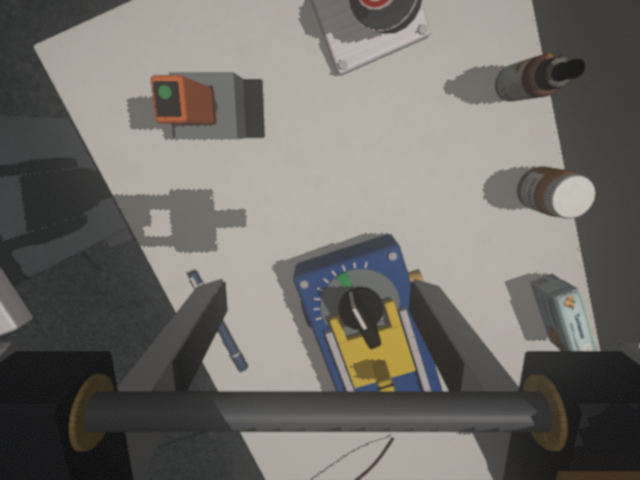

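>>> step_arm --plan '[{"dx": 0.2525, "dy": -0.248, "dz": 0, "rx": 0, "ry": 0, "rz": 0, "claw": 0}, {"dx": 0.2525, "dy": -0.248, "dz": 0, "rx": 0, "ry": 0, "rz": 0, "claw": 0}, {"dx": 0.2525, "dy": -0.248, "dz": 0, "rx": 0, "ry": 0, "rz": 0, "claw": 0}, {"dx": 0.2525, "dy": -0.248, "dz": 0, "rx": 0, "ry": 0, "rz": 0, "claw": 0}, {"dx": 0, "dy": 0, "dz": 0, "rx": 0, "ry": 0, "rz": 0, "claw": 0}, {"dx": 0, "dy": 0, "dz": 0, "rx": 0, "ry": 0, "rz": 0, "claw": 0}]'

```text
time_s: 10.7
ee_pos: [0.4687, -0.0232, 0.2295]
eef_rot: [3.141, 0.0, 1.207]
force: [-0.4, 0.7, -0.7]
grip_width: 0.0938
grip_force: 0.0
```

```bash
python3 w.py w5|grep -v few
python3 - <<'E'
from meas import *
go([.4683,-.0235,.102],down(69))
E
```

```text
10.7 [ 0.4687 -0.0232  0.2295] [179.98   0.    69.14] [-0.39  0.69 -0.73] [-0.13  0.11  1.73 -0.    1.3   0.24]
blue 738 mean [ 509.5 -305.8   46.3] rect [ 514.6 -293.9] [ 50.6 185.7] 5.6
tab 230 mean [ 529.5 -309.6   89.9] rect [ 530.2 -292.8] [63.2 12.5] 87.6
yelplate 886 mean [ 514.3 -308.8   56.3] rect [ 520.4 -307.8] [46.5 46.3] 88.9
knobtop 100 mean [ 530.8 -287.1   91.6] rect [ 529.  -292.7] [15.5 66.4] 1.8
green 61 mean [ 525.6 -215.8   48.5] rect [ 525.3 -216.4] [ 5.6 13.7] 6.7
ring 592 mean [ 510.5 -220.1   46.6] rect [ 532.5 -218.7] [ 43.  109.6] 87.4
orangetop 62310 mean [474.3  -3.  311.6] rect [465.6 -10.9] [ 49.7 139.3] 69.1
docktop 2142 mean [469.9 -17.9  49.1] rect [468.  -23.1] [54.4 54.1] 69.1
red 283 mean [627.5   3.8  79.4] rect [627.3   3.3] [25.3 25.2] 69.9
pad [627.6   3.9  79.4] n [-0.339 -0.011  0.941] tilt 19.8 az -178.1
portfoot 4501 mean [616.4   9.1  12.8] rect [630.8   3.2] [90.2 80.1] 1.6
shift total mm [  0.   -0.7 127.4] rows 3 each [ 1.000e-04 -2.200e-03  4.246e-01]
turn deg [0.01 0.01 0.07] rows 1 each [0.0001 0.0001 0.0007]
```

>>> step_arm --plan '[{"dx": 0, "dy": -0.006, "dz": 0.42, "rx": 0, "ry": 0, "rz": 0, "claw": 0}, {"dx": 0, "dy": 0, "dz": 0.42, "rx": 0, "ry": 0, "rz": 0, "claw": 0}, {"dx": 0, "dy": 0, "dz": 0.3, "rx": 0, "ry": 0, "rz": 0, "claw": 0}, {"dx": 0, "dy": 0, "dz": 0.135, "rx": 0, "ry": 0, "rz": 0, "claw": 0.4}, {"dx": 0, "dy": 0, "dz": 0, "rx": 0, "ry": 0, "rz": 0, "claw": 1}, {"dx": 0, "dy": 0, "dz": 0, "rx": 0, "ry": 0, "rz": 0, "claw": 1}, {"dx": 0, "dy": 0, "dz": 0, "rx": 0, "ry": 0, "rz": 0, "claw": 1}, {"dx": 0, "dy": 0, "dz": 0, "rx": 0, "ry": 0, "rz": 0, "claw": 1}, {"dx": 0, "dy": 0, "dz": 0, "rx": 0, "ry": 0, "rz": 0, "claw": 1}, {"dx": 0, "dy": 0, "dz": 0, "rx": 0, "ry": 0, "rz": 0, "claw": 1}]' --grip_force 30

```text
time_s: 11.75
ee_pos: [0.4683, -0.0232, 0.1023]
eef_rot: [3.141, -0.0, 1.204]
force: [-0.1, -0.1, 0.4]
grip_width: 0.0413
grip_force: 0.0
```

>>> step_arm --plan '[{"dx": 0, "dy": 0, "dz": 0, "rx": 0, "ry": 0, "rz": 0, "claw": 1}, {"dx": 0, "dy": 0, "dz": 0, "rx": 0, "ry": 0, "rz": 0, "claw": 1}]'

```text
time_s: 11.95
ee_pos: [0.4681, -0.0231, 0.102]
eef_rot: [3.141, -0.0, 1.204]
force: [0.9, -0.3, -0.9]
grip_width: 0.0259
grip_force: 0.0
```

>>> step_arm --plan '[{"dx": 0, "dy": 0, "dz": 0, "rx": 0, "ry": 0, "rz": 0, "claw": 1}, {"dx": 0, "dy": 0, "dz": 0, "rx": 0, "ry": 0, "rz": 0, "claw": 1}, {"dx": 0, "dy": 0, "dz": 0, "rx": 0, "ry": 0, "rz": 0, "claw": 1}]'

```text
time_s: 12.25
ee_pos: [0.4682, -0.0231, 0.102]
eef_rot: [3.141, -0.0, 1.204]
force: [0.4, 1.2, 0.6]
grip_width: 0.0218
grip_force: 30.0
```

Run:
```python
from meas import *
n=np.array([-.3419,-.0096,.9397])
# tool: z=-n, reached from down(69) by minimal rotation
R0=down(69); rv=np.cross([0,0,-1],-n); rv=rv/np.linalg.norm(rv)*np.arcsin(np.linalg.norm(rv)); R=Ro.from_rotvec(rv)*R0
pad=np.array([.6275,.0034,.0793])
o=telemetry.get_obs(); print(o['ee_pos'],o['force'],o['grip_width'],o['grip_force'])
o=dict(o); o['ee_pos']=o['ee_pos']+[0,0,.1]
go(pad+n*(.096+.03),R,o=o)
```

```text
[ 0.46817173 -0.02310523  0.10202473] [0.37960906 1.24436454 0.64590387] 0.02181039299322395 30.000167191028595
shift total mm [65.3 99.5  4.3] rows 3 each [0.2176 0.3315 0.0145]
turn deg [-18.46   7.69   0.  ] rows 3 each [-0.0684  0.0285  0.    ]
```

>>> step_arm --plan '[{"dx": 0, "dy": 0, "dz": -0.2, "rx": 0, "ry": 0, "rz": 0, "claw": 1}, {"dx": 0, "dy": 0, "dz": -0.3, "rx": 0, "ry": 0, "rz": 0, "claw": 1}, {"dx": 0, "dy": 0, "dz": -0.3, "rx": 0, "ry": 0, "rz": 0, "claw": 1}, {"dx": 0, "dy": 0, "dz": -0.2, "rx": 0, "ry": 0, "rz": 0, "claw": 1}, {"dx": 0, "dy": 0, "dz": 0, "rx": -0.068, "ry": 0.0285, "rz": 0, "claw": 1}, {"dx": 0, "dy": 0, "dz": 0, "rx": -0.068, "ry": 0.0285, "rz": 0, "claw": 1}, {"dx": 0, "dy": 0, "dz": 0, "rx": -0.068, "ry": 0.0285, "rz": 0, "claw": 1}, {"dx": 0, "dy": 0, "dz": 0, "rx": 0, "ry": 0, "rz": 0, "claw": 1}, {"dx": 0, "dy": 0, "dz": 0, "rx": 0, "ry": 0, "rz": 0, "claw": 1}]'

```text
time_s: 13.15
ee_pos: [0.468, -0.0232, 0.2023]
eef_rot: [2.821, -0.131, 1.225]
force: [-0.5, -0.2, -0.9]
grip_width: 0.0219
grip_force: 30.0
```

```bash
cat > tgt.py <<'E'
from meas import *
n=np.array([-.3419,-.0096,.9397])
R0=down(69); rv=np.cross([0,0,-1],-n); rv=rv/np.linalg.norm(rv)*np.arcsin(np.linalg.norm(rv)); R=Ro.from_rotvec(rv)*R0
pad=np.array([.6275,.0034,.0793])
E
python3 w.py w6|head -1
python3 - <<'E'
from tgt import *
go(pad+n*(.096+.025),R)
E
```

```text
13.15 [ 0.468  -0.0232  0.2023] [161.65  -7.52  70.2 ] [-0.53 -0.21 -0.93] [-0.16 -0.04  2.    0.09  0.85  0.16]
shift total mm [62.  91.4 48.8] rows 3 each [0.2067 0.3047 0.1628]
turn deg [-0.21  0.04 -0.01] rows 1 each [-0.0024  0.0005 -0.0001]
```

View pics/w6.png

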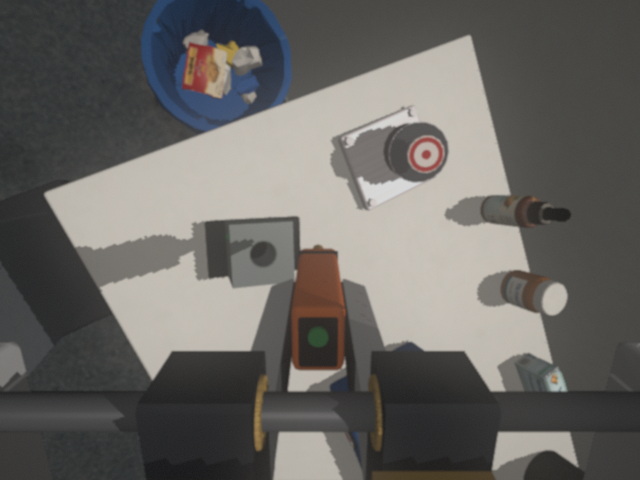

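```bash
cat > probe.py <<'E'
from tgt import *
def probe(img,W,o):
    Rc=Ro.from_euler('xyz',o['eef_rot']); T=(W.reshape(-1,3)-o['ee_pos'])@Rc.as_matrix()*1000
    hsv=cv2.cvtColor(np.ascontiguousarray(img),cv2.COLOR_RGB2HSV).reshape(-1,3).astype(int)
    m=(hsv[:,0]<16)&(hsv[:,1]>120)&(abs(T[:,1])<25)&(abs(T[:,0])<40)&(T[:,2]<95)
    p=T[m]; f=p[(p[:,2]>-18)&(p[:,2]<52)]
    k=np.polyfit(f[:,2],f[:,0],1); print('front face x vs z',k.round(4),len(f),'x resid',np.std(f[:,0]-np.polyval(k,f[:,2])).round(2))
    ys=[]
    for z in range(-15,50,8):
        s=f[abs(f[:,2]-z)<4]
        if len(s)>5: ys.append((z,round((s[:,1].min()+s[:,1].max())/2,1)))
    print(ys)
    b=T[(hsv[:,0]>15)&(hsv[:,0]<32)&(hsv[:,1]>80)&(abs(T[:,1])<25)&(abs(T[:,0])<30)&(T[:,2]>50)&(T[:,2]<110)]
    if len(b): print('brass',len(b),b.mean(0).round(1),b.min(0).round(1),b.max(0).round(1))
E
python3 - <<'E'
from probe import *
d=np.load('w6.npz'); o=telemetry.get_obs(); probe(d['img'],d['W'],o); meas(d['img'],d['W'])
E
```

```text
front face x vs z [5.70000e-03 1.49329e+01] 1519 x resid 0.72
[(-15, np.float64(-0.1)), (-7, np.float64(-0.0)), (1, np.float64(-0.1)), (9, np.float64(0.1)), (17, np.float64(-0.4)), (25, np.float64(-0.2)), (33, np.float64(0.6))]
brass 11 [ 4.1 -0.7 88.2] [ 3.3 -2.9 85.8] [ 4.6  1.3 90.1]
blue few 0
tab few 0
yelplate few 0
knobtop few 0
white few 0
green few 0
ring 18 mean [ 475.7 -249.1   41.5] rect [ 475.5 -247.9] [ 4.4 25.9] 2.1
orangetop 60773 mean [453.2  -5.  286.8] rect [451.  -15.5] [ 44.  128.6] 68.0
docktop 3484 mean [467.3 -21.9  49. ] rect [468.  -23.4] [54.7 54.5] 69.1
foot few 4
red 140 mean [627.2   3.7  79.1] rect [627.2   3.2] [24.9 25.2] 48.9
pad [627.2   3.3  79.1] n [-0.335 -0.017  0.942] tilt 19.6 az -177.2
portfoot 3801 mean [614.8   7.3  12.6] rect [630.4   3.2] [90.1 80.2] 1.4
```

>>> step_arm --plan '[{"dx": 0.206, "dy": 0.305, "dz": 0.162, "rx": -0.002, "ry": 0, "rz": 0, "claw": 1}, {"dx": 0.206, "dy": 0.305, "dz": 0.162, "rx": 0, "ry": 0, "rz": 0, "claw": 1}, {"dx": 0.206, "dy": 0.305, "dz": 0.162, "rx": 0, "ry": 0, "rz": 0, "claw": 1}, {"dx": 0, "dy": 0, "dz": 0, "rx": 0, "ry": 0, "rz": 0, "claw": 1}, {"dx": 0, "dy": 0, "dz": 0, "rx": 0, "ry": 0, "rz": 0, "claw": 1}, {"dx": 0, "dy": 0, "dz": 0, "rx": 0, "ry": 0, "rz": 0, "claw": 1}]'

```text
time_s: 13.8
ee_pos: [0.5853, 0.002, 0.1932]
eef_rot: [2.817, -0.131, 1.226]
force: [0.3, -0.7, -1.3]
grip_width: 0.0213
grip_force: 30.0
```

```bash
python3 w.py w7|egrep -v 'few'
python3 - <<'E'
from probe import *
o=telemetry.get_obs(); d=np.load('w7.npz'); probe(d['img'],d['W'],o)
go(pad+n*.096,R)
cv2.imwrite('pics/w7c.png',cv2.resize(d['img'][100:380,200:440,::-1],None,fx=2,fy=2,interpolation=cv2.INTER_CUBIC))
E
```

```text
13.8 [0.5853 0.002  0.1932] [161.42  -7.53  70.22] [ 0.3  -0.69 -1.32] [-0.07  0.23  1.72  0.05  0.85  0.27]
blue 1309 mean [ 560.6 -213.3   45.5] rect [ 559.6 -208.2] [42.5 90.8] 54.0
ring 478 mean [ 555.5 -217.8   46.8] rect [ 548.2 -221.9] [45.3 78.8] 88.3
orangetop 5775 mean [516.8  33.1 273.6] rect [513.1  29.4] [47.9 21.2] 0.0
docktop 4241 mean [466.5 -19.3  49.1] rect [468.1 -23.1] [54.9 54.2] 69.1
foot 476 mean [435.8  -6.4   6.9] rect [444.1  -8.1] [48.2 47.4] 88.2
red 192 mean [628.3   6.4  80.2] rect [626.6   6.3] [20.2 28.8] 67.8
pad [628.1   6.8  80.1] n [-0.447 -0.247  0.86 ] tilt 30.7 az -151.1
portfoot 3825 mean [614.3  13.8  12.8] rect [630.9   3.3] [89.9 79.9] 1.4
front face x vs z [6.00000e-03 1.51482e+01] 1739 x resid 0.71
[(-15, np.float64(0.7)), (-7, np.float64(0.6)), (1, np.float64(0.4)), (9, np.float64(0.6)), (17, np.float64(-0.2)), (25, np.float64(-0.1)), (33, np.float64(0.3)), (41, np.float64(0.4)), (49, np.float64(-0.2))]
brass 10 [ 4.4 -0.4 88.7] [ 3.5 -2.  86.6] [ 4.7  1.5 91.1]
shift total mm [ 0.6  0.4 25.8] rows 1 each [0.0057 0.0042 0.2582]
turn deg [ 0.05  0.01 -0.02] rows 1 each [ 0.0006  0.0002 -0.0002]
```

View pics/w7c.png

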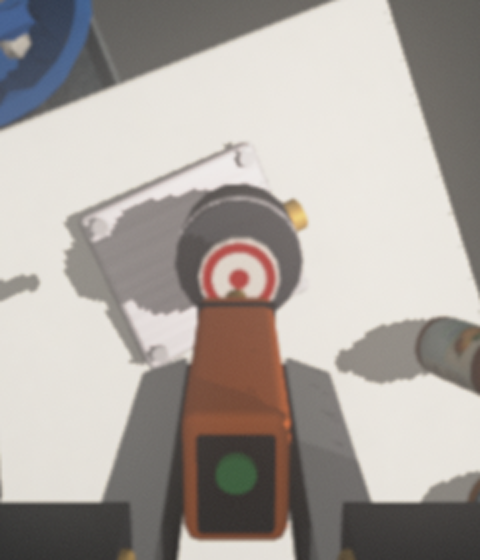

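Run:
```python
from probe import *
o=telemetry.get_obs(); d=np.load('w7.npz'); img=d['img']; Rc=Ro.from_euler('xyz',o['eef_rot']).as_matrix()
T=(d['W']-o['ee_pos'])@Rc*1000
hsv=cv2.cvtColor(np.ascontiguousarray(img),cv2.COLOR_RGB2HSV).astype(int)
m=((hsv[...,0]<10)|(hsv[...,0]>170))&(hsv[...,1]>110)
mm=np.zeros_like(m); mm[229:247,309:331]=m[229:247,309:331]
n_,l,s,cc=cv2.connectedComponentsWithStats(mm.astype(np.uint8))
for i in range(1,n_): print(s[i],cc[i].round(2),T[l==i].mean(0).round(2),T[l==i].std(0).round(2))
```

```text
[330 229   1   1   1] [330. 229.] [  8.44   8.65 121.29] [0. 0. 0.]
[315 236   9   9  53] [319.06 239.4 ] [4.000e-02 2.000e-01 1.213e+02] [1.83 1.56 0.56]
```

>>> step_arm --plan '[{"dx": 0.002, "dy": 0.003, "dz": 0.12, "rx": 0, "ry": 0, "rz": 0, "claw": 1}, {"dx": 0, "dy": 0, "dz": 0.1, "rx": 0, "ry": 0, "rz": 0, "claw": 1}, {"dx": 0, "dy": 0, "dz": 0, "rx": 0, "ry": 0, "rz": 0, "claw": 1}, {"dx": 0, "dy": 0, "dz": 0, "rx": 0, "ry": 0, "rz": 0, "claw": 1}]'

```text
time_s: 14.25
ee_pos: [0.5935, 0.0023, 0.1724]
eef_rot: [2.817, -0.132, 1.226]
force: [-0.5, -0.1, -0.7]
grip_width: 0.0219
grip_force: 30.0
```

```bash
cat > f.py <<'E'
from tgt import *
F=[]
for i in range(5):
    shot('wrist'); F.append(telemetry.get_obs()['force'])
F=np.array(F); o=telemetry.get_obs()
print(o['time_s'],'F',F.mean(0).round(2),'axial',(F@n).round(2),(F@n).mean().round(2)); go(pad+n*.096,R)
E
python3 f.py
```

```text
14.5 F [-0.01 -0.06 -0.85] axial [-0.64 -0.39 -1.47 -1.33 -0.11] -0.79
shift total mm [ 0.  -0.3  3.7] rows 1 each [ 0.     -0.0035  0.0372]
turn deg [ 0.1  -0.01 -0.01] rows 1 each [ 0.0012 -0.0001 -0.0001]
```

>>> step_arm --plan '[{"dx": 0, "dy": 0, "dz": 0.03, "rx": 0, "ry": 0, "rz": 0, "claw": 1}, {"dx": 0, "dy": 0, "dz": 0.03, "rx": 0, "ry": 0, "rz": 0, "claw": 1}, {"dx": 0, "dy": 0, "dz": 0, "rx": 0, "ry": 0, "rz": 0, "claw": 1}]'

```text
time_s: 14.8
ee_pos: [0.5957, 0.0024, 0.1667]
eef_rot: [2.817, -0.132, 1.226]
force: [-0.5, 0.2, -0.2]
grip_width: 0.0222
grip_force: 30.0
```

```bash
python3 f.py
```

```text
15.05 F [-0.27 -0.11 -0.21] axial [-0.88  0.5  -0.2   0.13 -0.07] -0.1
shift total mm [ 0.1 -0.1 -2.5] rows 1 each [ 0.0008 -0.0015 -0.0255]
turn deg [ 0.07 -0.   -0.01] rows 1 each [ 0.0008 -0.     -0.0001]
```

>>> step_arm --plan '[{"dx": 0, "dy": 0, "dz": 0.025, "rx": 0, "ry": 0, "rz": 0, "claw": 1}, {"dx": 0, "dy": 0, "dz": 0.025, "rx": 0, "ry": 0, "rz": 0, "claw": 1}, {"dx": 0, "dy": 0, "dz": 0, "rx": 0, "ry": 0, "rz": 0, "claw": 1}, {"dx": 0, "dy": 0, "dz": 0, "rx": 0, "ry": 0, "rz": 0, "claw": 1}]'

```text
time_s: 15.45
ee_pos: [0.5976, 0.0024, 0.1626]
eef_rot: [2.816, -0.132, 1.226]
force: [-1.5, 0.3, 2.0]
grip_width: 0.0222
grip_force: 30.0
```

```bash
python3 f.py; python3 w.py w8 >/dev/null
python3 - <<'E'
from probe import *
o=telemetry.get_obs(); d=np.load('w8.npz'); probe(d['img'],d['W'],o)
a=cv2.resize(d['img'][180:320,240:400,::-1],(640,560),interpolation=cv2.INTER_CUBIC); cv2.imwrite('pics/w8c.png',a)
E
```

```text
15.7 F [-0.64 -0.23  2.06] axial [2.48 2.   2.3  1.84 2.17] 2.16
shift total mm [ 0.  -0.3 -7.4] rows 1 each [ 0.0001 -0.0032 -0.0745]
turn deg [ 0.1  -0.01 -0.01] rows 1 each [ 0.0011 -0.0001 -0.0001]
front face x vs z [5.50000e-03 1.50894e+01] 1814 x resid 0.67
[(-15, np.float64(0.4)), (-7, np.float64(0.5)), (1, np.float64(0.5)), (9, np.float64(0.6)), (17, np.float64(-0.4)), (25, np.float64(0.0)), (33, np.float64(0.2)), (41, np.float64(-0.0)), (49, np.float64(4.3))]
brass 10 [ 4.4 -0.1 88.3] [ 3.4 -1.8 85. ] [ 5.1  1.7 90.7]
```

View pics/w8c.png

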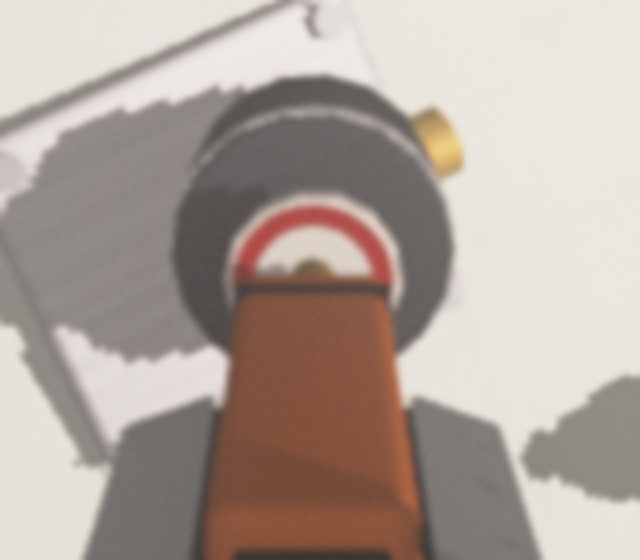

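>>> step_arm --plan '[{"dx": 0, "dy": 0, "dz": 0.008, "rx": 0, "ry": 0, "rz": 0, "claw": 1}, {"dx": 0, "dy": 0, "dz": 0, "rx": 0, "ry": 0, "rz": 0, "claw": 1}, {"dx": 0, "dy": 0, "dz": 0, "rx": 0, "ry": 0, "rz": 0, "claw": 1}, {"dx": 0, "dy": 0, "dz": 0, "rx": 0, "ry": 0, "rz": 0, "claw": 1}, {"dx": 0, "dy": 0, "dz": 0, "rx": 0, "ry": 0, "rz": 0, "claw": 1}]'

```text
time_s: 16.25
ee_pos: [0.5978, 0.0024, 0.1618]
eef_rot: [2.816, -0.132, 1.226]
force: [0.1, -0.1, 3.5]
grip_width: 0.022
grip_force: 30.0
```

```bash
python3 f.py; python3 -c "
from station import hand_in
print(hand_in())"
```

```text
16.5 F [ 0.4  -0.31  2.77] axial [2.51 1.58 2.89 2.71 2.68] 2.47
shift total mm [ 0.  -0.3 -8.3] rows 1 each [ 0.0002 -0.0027 -0.0833]
turn deg [ 0.09 -0.01 -0.01] rows 1 each [ 0.001  -0.0001 -0.0001]
the job is handed in; nothing more can be done
None
```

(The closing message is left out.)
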